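# Snap the film roll into its bench holder

### The job

Put the roll of protective film back into its bench holder, the wide one with the empty spring clips: lay it lengthwise over both pairs of clips, roughly centred, and push it straight down until it snaps in and sits fully home on its saddles, then stop pushing and let go. Do not press hard on the holder once the roll is in.

Things in the scene. Friction and masses are not known exactly. Their poses are not given: they have to be found in the camera images.
- roll_mid (a point): centre of the roll of blue protective film: a plain rigid cylinder 44 mm in diameter, 194 mm long, about 0.12 kg, lying loose on its side on the worktop. The point is on its axis, half-way along, 22 mm above the worktop at the start. y runs along the roll.
- film_holder_seat (a point): where the roll's centre must come to lie in the wide holder: 44 mm above the mat, midway between the clip pairs; y along the seated roll, x across, z up. Pressed straight down, the roll meets the jaws about 25 mm above its seat; resistance peaks at some 10 N (up to 20 N if askew) about 20 mm above it and turns to a downward pull below 8 mm as the jaws snap over; the roll lands on rigid saddles and is held.
- film_holder: wide holder, fixed on the 3 mm blue mat; origin under its grey base (86 mm along x, 122 along y, 8 thick), axes as its seat. At y = +46 and -46 mm a saddle with two black spring jaws, 16 mm wide along y, 83 mm high, 64 mm apart at the flared tops, 38 mm at the beads below. From y = -37 to 37 mm only the flat base lies under the roll: room for fingers astride it.
- driver_holder_seat (a point): the narrow holder, not to be used: same style, fixed on the mat, but clips only 16 mm wide and about 40 mm high, base 57 x 68 mm, with a precision screwdriver 151 mm long lying in it along y. The point is on its clip axis, 22 mm above the mat.

How it is judged:
By the outcome, as a careful person would: the job done as asked, in the order asked, and still so for the second after the job is handed in, with the robot touching nothing.
It also fails if it takes over 38 s, if anything falls off the work surface, if the arm or the gripper's body presses on something with over 40 N, if the wrist force passes 120 N, or if a joint passes its speed limit or range.

### The arm

A 6-joint arm with a two-finger parallel gripper is mounted at the origin on a cart in front of the work surface, level with it; the furniture and walls round the work are solid. World frame = base frame: x ahead of the robot, y to its left, z up, the work surface at z = 0. Lengths are in m, angles in rad, forces in N, time in s.
With the tool pointing down it reaches from about 0.25 to 0.775 m from the base axis. Payload 4 kg.
Tool frame: the origin (TCP) lies at the very end of the fingers, on their centre line; the grasp point (between the pads) lies 19 mm behind it (robot.hold_point_z is the distance from the TCP to the grasp point, in m); z points along the fingers, y is the line along which they close (so a half turn about z gives the same grasp; the last joint's range is limited). The gripper opens to 94 mm and grips with 3 to 60 N. Pads are 16 mm wide; open, the fingers measure 119 mm over their backs; the gripper's body (75 mm by 177 mm) begins 78 mm behind the grasp point.
Start: joints at [1.186, 0.087, 1.371, -0, 1.684, -0.103], TCP at [0.153, 0.528, 0.168] pointing down, gripper open.
Joint ranges: [-3.1, 3.1], [-0.76, 2.03], [0.27, 2.55], [-1.08, 4.22], [0.17, 2.65], [-2.57, 2.57]. Speed limits (rad/s): [2.79, 2.79, 3.14, 3.14, 3.14, 3.14].

### API

Orientations are given as [roll, pitch, yaw] about the fixed x, y, z axes, in that order (R = Rz(yaw) Ry(pitch) Rx(roll)).
In Python, from bench import robot gives the robot as it stands.
- The arm moves only by the tool carry_out, never from a script. Its argument "steps" is a list of rows, each a list of 3 entries, a list of its own where there are three numbers: the shift along the tool's x, y, z in m, then the turn about the tool's z in units of 10 degrees (1.0 is 10 degrees), then the closure, from -1 (fully open) to 1 (shut). In form: [[[tx, ty, tz], roll, jaw], ...]. A call has 1 to 10 rows; each row is the pose to reach, as a shift and turn from the pose commanded when the call began, along the tool's axes at that moment; what a row does not reach only later rows make up. A row lasts 1/8 s, in which the tool goes at most 62.5 mm and 10.7 degrees, less where a joint would pass 70% of its speed; a pose out of reach is approached as far as the arm can. A call with a gripper value outside its range is refused whole. The fingers move at their own pace and stop on an object; the grip force is fixed at half the most. Time passes only in rows, so rows that repeat a pose let the fingers close. It gives the time, the measured TCP pose, the force, the opening and the grip force at its end, in the units of the state.
- robot.get_obs(): the state, without advancing time (a new reading comes with each control period).
- robot.snapshot(name): name is "scene" or "top" or "wrist"; returns a dict with "image" (384x512x3 uint8, red, green, blue), "z_map" (384x512 float32, m along the optical axis (not along the pixel's ray), 0 where there is no reading), "mtx" (3x3 intrinsics, pixels), "R" (3x3) and "t" (3): a world point X has camera coordinates R X + t. Camera axes: x right, y down, z forward; pixel columns grow to the right and rows downward; lengths in m; the calibration is good to about 2 mm. The wrist camera is an equidistant fisheye: a pixel r from the principal point sees the ray r / f radians off the axis. A picture is of the moment at which its call begins.
- robot.close_job(): hands the job in; it is judged then, once.
The state is a dict: "time": time; "joint_positions": joint angles; "qvel": joint speeds; "joint_torque": joint torques, N m; "tool_pos": TCP position; "ee_rot": TCP orientation; "wrist_force": force on the tool from outside, world axes, zero at the start; "wrist_torque": the same for the moment, N m; "width": finger opening in m; "finger_force": force on a finger pad.
Only numpy, scipy, OpenCV 4.12 (cv2) and the standard library are available. Lean on these libraries where they do the work, as an engineer would, in place of code of your own. Each camera call takes 0.05 s, during which the arm holds its last target. There are 200 camera calls.

## Working session

There is one attempt and no reset: what is moved stays moved. The work goes in short steps, Python scripts to look and compute and a tool call to move; the robot and the scene stay as the last step left them, time stands still between calls to the robot, and variables do not carry over. Pictures are saved under pics/ and viewed, at most 10 in all, crops included, and the job is handed in when it is done.

Besides the shell and the picture viewer there is one more tool, called as a command line: name --argument value ..., lists and objects as JSON in quotes. carry_out: Moves the arm, as the interface text tells. Its arguments: {"type":"object","properties":{"steps":{"type":"array","items":{"type":"array"}}},"required":["steps"]}

```bash
mkdir -p pics; cat > h.py <<'E'
import numpy as np,cv2
from bench import robot
def cloud(s):
    z=s["z_map"];K=s["mtx"];v,u=np.indices(z.shape)
    c=np.stack([(u-K[0,2])/K[0,0]*z,(v-K[1,2])/K[1,1]*z,z],-1)
    return (c-s["t"])@s["R"]
def save(s,n): cv2.imwrite(f"pics/{n}.png",s["image"][:,:,::-1])
E
python3 - <<'E'
from h import *
a=robot.snapshot("top");b=robot.snapshot("scene")
np.savez("a.npz",**a);np.savez("b.npz",**b)
cv2.imwrite("pics/1.png",np.vstack([cv2.resize(x["image"],(400,300))[:,:,::-1] for x in(a,b)]))
save(a,"top")
o=robot.get_obs();print(o);print(a["t"],a["R"],a["mtx"])
E
```

```text
{'time': 0.1, 'joint_positions': array([ 1.18587566e+00,  8.78809320e-02,  1.37207919e+00,  2.01242921e-05,
        1.68357327e+00, -1.03107806e-01]), 'qvel': array([-0.00022631, -0.00172919, -0.00280527, -0.00057126,  0.00173327,
        0.00097701]), 'joint_torque': array([ 1.78501010e-03, -3.41253126e+01, -3.03300583e+01,  7.20106345e-02,
        3.04176961e-02, -1.24116491e-04]), 'tool_pos': array([0.15274693, 0.52779101, 0.16683351]), 'ee_rot': array([-3.13966429e+00, -2.19644904e-04,  2.85978182e+00]), 'wrist_force': array([-0.00750837,  0.04754171, -0.55005854]), 'wrist_torque': array([ 0.03175187, -0.03707964,  0.03117057]), 'finger_force': 0.0, 'width': 0.09394145449952873}
[-0.00939991  0.48889445  0.81679169] [[-8.03898638e-03 -9.99967154e-01 -1.03222606e-03]
 [-9.83066273e-01  8.09209348e-03 -1.83071628e-01]
 [ 1.83073968e-01 -4.56963703e-04 -9.83099035e-01]] [[393.29629846   0.         260.74704874]
 [  0.         393.29629846 198.60766707]
 [  0.           0.           1.        ]]
```

View pics/1.png

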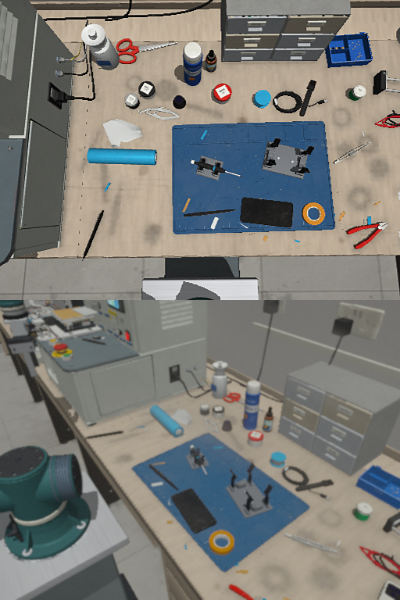

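View pics/top.png

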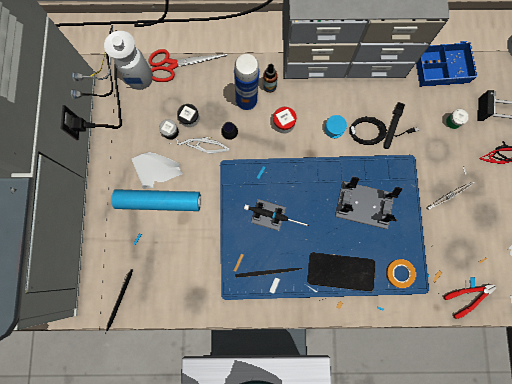

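The top view shows the blue roll at about (156,200) px lying across the image. The wide empty holder is at about (367,203), its jaw pairs near (348,197) and (389,205). The narrow holder with the screwdriver is at (268,214).

```bash
cat > m.py <<'E'
from h import *
a=np.load("a.npz");P=cloud(a);img=a["image"]
hsv=cv2.cvtColor(img,cv2.COLOR_RGB2HSV)
v,u=np.indices(P.shape[:2])
m=(hsv[...,0]>90)&(hsv[...,0]<112)&(hsv[...,1]>120)&(hsv[...,2]>110)&(abs(u-156)<60)&(abs(v-200)<25)
q=P[m&(P[...,2]>.012)]
(c,s,ang)=cv2.minAreaRect(q[:,:2].astype(np.float32));print("roll",c,s,ang,"ztop",np.percentile(q[:,2],[50,98,100]))
top=q[q[:,2]>np.percentile(q[:,2],98)-.006];(c,s,ang)=cv2.minAreaRect(top[:,:2].astype(np.float32));print("rolltop",c,s,ang,cv2.fitLine(top[:,:2].astype(np.float32),2,0,.01,.01).ravel())
w=(abs(u-367)<45)&(abs(v-203)<38)
j=w&(P[...,2]>.045)&(P[...,2]<.12)
n,l,st,ce=cv2.connectedComponentsWithStats(j.astype(np.uint8))
for i in range(1,n):
    q=P[l==i]
    if len(q)>8:
        t=q[q[:,2]>.07]; print("jaw",ce[i],len(q),q.mean(0),q[:,2].max(),len(t),t.mean(0))
b=w&(abs(P[...,2]-.011)<.0045)&(hsv[...,1]<70)&(hsv[...,2]>70)
q=P[b];print("base",cv2.minAreaRect(q[:,:2].astype(np.float32)),np.median(q[:,2]),len(q))
print("obst", [ (nme,P[y,x].round(3)) for nme,x,y in(("driver",268,214),("bottle",246,62),("film",155,168))])
E
python3 m.py
```

```text
roll (0.454995334148407, 0.13556110858917236) (0.3717877268791199, 0.10736563801765442) 66.25621032714844 ztop [0.04116452 0.04595487 0.89248012]
rolltop (0.45272988080978394, 0.1338125765323639) (0.3692389130592346, 0.0955190435051918) 64.83832550048828 [0.06019833 0.9981864  0.49120656 0.21912333]
jaw [353.1011236  181.74157303] 89 [ 0.5184657  -0.21076491  0.07347457] 0.0887013613875511 56 [ 0.52129189 -0.21169603  0.07927832]
jaw [395.33695652 191.85869565] 92 [ 0.49592393 -0.29971363  0.07234183] 0.08793215263586848 52 [ 0.49900749 -0.30091281  0.07963039]
jaw [347.31666667 207.03333333] 60 [ 0.4644007  -0.19636416  0.07081128] 0.08845056704922749 30 [ 0.46034151 -0.1961212   0.08173452]
jaw [389.87878788 217.25757576] 66 [ 0.44197115 -0.28515295  0.07000868] 0.0878720537576299 32 [ 0.4380682  -0.28505317  0.08175368]
base ((0.480496883392334, -0.24958887696266174), (0.12137259542942047, 0.08635547757148743), 75.85424041748047) 0.011082391606858703 1248
obst [('driver', array([ 0.457, -0.029,  0.031])), ('bottle', array([0.733, 0.013, 0.189])), ('film', array([ 0.572,  0.234, -0.   ]))]
```

```bash
cat >> m.py <<'E'
print('----')
q=P[m&(P[...,2]>.012)&(P[...,2]<.055)]
print("roll",cv2.minAreaRect(q[:,:2].astype(np.float32)),np.percentile(q[:,2],[50,98]))
t=q[q[:,2]>.036].astype(np.float32);print(cv2.minAreaRect(t[:,:2]),cv2.fitLine(t[:,:2].copy(),2,0,.01,.01).ravel(),t[:,1].min(),t[:,1].max())
for f in"ab":
    X=cloud(np.load(f+".npz")).reshape(-1,3);X=X[(X[:,2]>.08)&(X[:,2]<.6)&(X[:,1]>.15)&(X[:,1]<.8)&(X[:,0]<.7)]
    for x in np.arange(0,.7,.1):
        k=X[(X[:,0]>=x)&(X[:,0]<x+.1)]
        if len(k)>5: print(f,x.round(1),len(k),"ymin",np.percentile(k[:,1],2).round(3),"zmax",k[:,2].max().round(2))
E
python3 m.py|sed -n '/----/,$p'
```

```text
----
roll ((0.4906209111213684, 0.22044041752815247), (0.18897804617881775, 0.04267914965748787), 88.44844818115234) [0.04115583 0.04592507]Traceback (most recent call last):
  File "m.py", line 22, in <module>
    t=q[q[:,2]>.036].astype(np.float32);print(cv2.minAreaRect(t[:,:2]),cv2.fitLine(t[:,:2].copy(),2,0,.01,.01).ravel(),t[:,1].min(),t[:,1].max())
                                              ~~~~~~~~~~~~~~~^^^^^^^^^
cv2.error: OpenCV(4.12.0) /io/opencv/modules/imgproc/src/convhull.cpp:143: error: (-215:Assertion failed) total >= 0 && (depth == CV_32F || depth == CV_32S) in function 'convexHull'
```

```bash
sed -i 's/^t=q\[q.*/t=q[q[:,2]>.036][:,:2].astype(np.float32).copy();print(cv2.minAreaRect(t),cv2.fitLine(t,2,0,.01,.01).ravel())/' m.py
python3 m.py|sed -n '/----/,$p'
```

```text
----
roll ((0.4906209111213684, 0.22044041752815247), (0.18897804617881775, 0.04267914965748787), 88.44844818115234) [0.04115583 0.04592507]
((0.4915109872817993, 0.22031202912330627), (0.1890183389186859, 0.036615241318941116), 87.75331115722656) [0.03434395 0.9994101  0.4910928  0.2197131 ]
a 0.2 2170 ymin 0.384 zmax 0.24
a 0.3 3824 ymin 0.383 zmax 0.24
a 0.4 3912 ymin 0.382 zmax 0.27
a 0.5 4259 ymin 0.382 zmax 0.33
a 0.6 4568 ymin 0.355 zmax 0.35
b 0.0 18 ymin 0.45 zmax 0.34
b 0.1 2535 ymin 0.437 zmax 0.45
b 0.2 3490 ymin 0.383 zmax 0.35
b 0.3 3968 ymin 0.38 zmax 0.37
b 0.4 5621 ymin 0.38 zmax 0.41
b 0.5 3662 ymin 0.38 zmax 0.41
b 0.6 2917 ymin 0.361 zmax 0.4
```

carry_out --steps '[[[0,0,-0.05],0,-1],[[0,0,-0.1],0,-1],[[-0.014,-0.048,-0.1],0,-1],[[-0.028,-0.096,-0.1],0,-1],[[-0.042,-0.144,-0.1],0,-1],[[-0.056,-0.192,-0.1],0,-1],[[-0.067,-0.23,-0.1],0,-1],[[-0.078,-0.269,-0.1],0,-1]]'

```text
time: 1.1
tool_pos: [0.1527, 0.2467, 0.2675]
ee_rot: [-3.141, 0.0, 2.86]
wrist_force: [-0.3, -0.3, 0.6]
width: 0.0943
finger_force: 0.0
```

carry_out --steps '[[[-0.04,0.008,0],0.9,-1],[[-0.08,0.016,0],1.8,-1],[[-0.12,0.024,0.02],2.8,-1],[[-0.16,0.032,0.04],3.8,-1],[[-0.2,0.04,0.06],4.8,-1],[[-0.24,0.048,0.08],5.8,-1],[[-0.28,0.057,0.1],6.8,-1],[[-0.32,0.065,0.12],7.6,-1],[[-0.3325,0.067,0.12],7.6,-1],[[-0.3325,0.067,0.12],7.6,-1]]'

```text
time: 2.35
tool_pos: [0.491, 0.2201, 0.1479]
ee_rot: [-3.141, 0.0, 1.534]
wrist_force: [-0.1, 0.1, 0.9]
width: 0.0934
finger_force: 0.0
```

carry_out --steps '[[[0,0,0.05],0,-1],[[0,0,0.1],0,-1],[[0,0,0.125],0,-1],[[0,0,0.142],0,-1],[[0,0,0.142],0,-1],[[0,0,0.142],0,1],[[0,0,0.142],0,1],[[0,0,0.142],0,1],[[0,0,0.142],0,1],[[0,0,0.142],0,1]]'

```text
time: 3.6
tool_pos: [0.4911, 0.2201, 0.0059]
ee_rot: [3.142, -0.0, 1.533]
wrist_force: [0.0, 0.3, -0.1]
width: 0.0473
finger_force: 0.0
```

carry_out --steps '[[[0,0,0],0,1],[[0,0,0],0,1],[[0,0,0],0,1],[[0,0,-0.03],0,1],[[0,0,-0.06],0,1],[[0,0,-0.1],0,1],[[0,0,-0.14],0,1],[[0,0,-0.17],0,1],[[0,0,-0.17],0,1],[[0,0,-0.17],0,1]]'

```text
time: 4.85
tool_pos: [0.4904, 0.2199, 0.1743]
ee_rot: [-3.139, 0.001, 1.533]
wrist_force: [0.3, -0.5, -1.1]
width: 0.0006
finger_force: 0.0
```

```bash
python3 - <<'E'
from h import *
s=robot.snapshot("wrist");t=robot.snapshot("scene");g=robot.snapshot("top");np.savez("g.npz",**g);np.savez("w.npz",**s)
cv2.imwrite("pics/2.png",np.hstack([cv2.resize(x["image"],(400,300))[:,:,::-1] for x in(s,g)]))
print(robot.get_obs()["tool_pos"],s["mtx"],s["R"],s["t"])
E
```

```text
[0.4900277  0.21979849 0.17360884] [[297.31863964   0.         255.57105817]
 [  0.         297.31863964 194.41561168]
 [  0.           0.           1.        ]] [[ 0.99929882 -0.03736336 -0.00241837]
 [-0.03548486 -0.96570526  0.25720453]
 [-0.01194546 -0.25693837 -0.96635396]] [-0.48190374  0.20038313  0.46052004]
```

View pics/2.png

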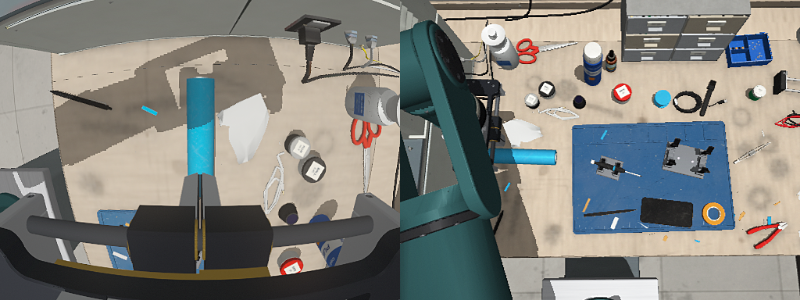

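The left (wrist) view shows the roll still on the table, centred under the shut fingers at about (200,190). It slipped out because the pads were slightly above its axis. I'll retry lower and check the grip force before lifting.

carry_out --steps '[[[0,0,0.03],0,-1],[[0,0,0.06],0,-1],[[0,0,0.08],0,-1],[[0,0,0.08],0,-1],[[0,0,0.08],0,-1],[[0,0,0.08],0,-1],[[0,0,0.08],0,-1],[[0,0,0.08],0,-1],[[0,0,0.08],0,-1],[[0,0,0.08],0,-1]]'

```text
time: 6.25
tool_pos: [0.4911, 0.2202, 0.0959]
ee_rot: [3.142, -0.0, 1.533]
wrist_force: [-0.1, 0.6, -0.5]
width: 0.0932
finger_force: 0.0
```

```bash
python3 - <<'E'
from h import *
s=robot.snapshot("wrist");save(s,"3");o=robot.get_obs();print(o["time"],o["tool_pos"],o["width"])
z=s["z_map"];K=s["mtx"];v,u=np.indices(z.shape)
x=(u-K[0,2])/K[0,0];y=(v-K[1,2])/K[0,0];r=np.hypot(x,y)+1e-9
c=np.stack([x/r*np.tan(r)*z,y/r*np.tan(r)*z,z],-1);P=(c-s["t"])@s["R"]
hsv=cv2.cvtColor(s["image"],cv2.COLOR_RGB2HSV)
m=(hsv[...,0]>90)&(hsv[...,0]<112)&(hsv[...,1]>120)&(hsv[...,2]>80)&(P[...,2]>.012)&(P[...,2]<.06)&(abs(P[...,0]-.49)<.06)&(abs(P[...,1]-.22)<.13)
q=P[m];print(len(q),cv2.minAreaRect(q[:,:2].astype(np.float32)),np.percentile(q[:,2],[50,98]))
for y0 in np.arange(.12,.33,.03):
    k=q[abs(q[:,1]-y0)<.015]
    if len(k)>20: print(y0.round(2),np.percentile(k[:,0],[2,98]),k[:,2].max())
E
```

```text
6.3 [0.49108649 0.22013382 0.09585268] 0.09369408696709432
7853 ((0.4917430579662323, 0.21985672414302826), (0.18953722715377808, 0.04253862053155899), 88.2117919921875) [0.04284642 0.04604768]
0.12 [0.46849635 0.5070049 ] 0.04658592639991415
0.15 [0.4695057  0.50850834] 0.046957622105258806
0.18 [0.47036255 0.51005727] 0.046736245775653606
0.21 [0.47122024 0.51146184] 0.04697310664588718
0.24 [0.47219001 0.51289171] 0.046884909217433296
0.27 [0.47347301 0.51349628] 0.04751072808055169
0.3 [0.47423866 0.51414734] 0.04741108827702989
```

View pics/3.png

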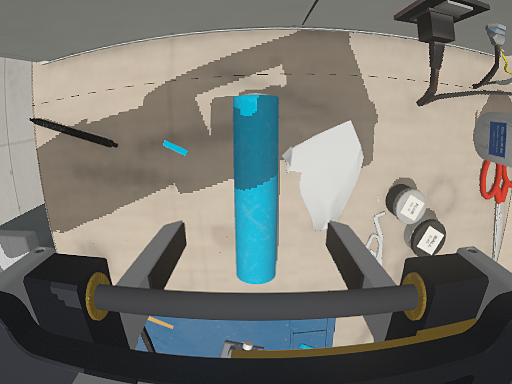

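The wrist view shows the roll upright at (255,95)–(257,283), midway between the open fingers. Its position is confirmed at (0.492, 0.220), so I'll descend lower and close.

carry_out --steps '[[[0,0,0.05],0,-1],[[0,0,0.08],0,-1],[[0,0,0.0935],0,-1],[[0,0,0.0935],0,1],[[0,0,0.0935],0,1],[[0,0,0.0935],0,1],[[0,0,0.0935],0,1],[[0,0,0.0935],0,1],[[0,0,0.0935],0,1],[[0,0,0.0935],0,1]]'

```text
time: 7.55
tool_pos: [0.491, 0.2201, 0.0023]
ee_rot: [-3.142, -0.0, 1.533]
wrist_force: [-0.0, 0.3, -0.7]
width: 0.0277
finger_force: 0.0
```

carry_out --steps '[[[0,0,0],0,1],[[0,0,0],0,1]]'

```text
time: 7.8
tool_pos: [0.494, 0.2207, 0.006]
ee_rot: [3.135, -0.002, 1.533]
wrist_force: [-1.2, -0.8, 13.0]
width: 0.0075
finger_force: 7.3
```

```bash
python3 - <<'E'
from h import *
s=robot.snapshot("wrist");t=robot.snapshot("scene")
print({k:np.round(v,4) for k,v in robot.get_obs().items() if k in("tool_pos","width","finger_force","wrist_force","time")})
cv2.imwrite("pics/4.png",np.vstack([cv2.resize(s["image"],(400,300)),cv2.resize(t["image"][80:260,100:340],(400,300))])[:,:,::-1])
E
```

```text
{'time': np.float64(7.9), 'tool_pos': array([0.4945, 0.221 , 0.0065]), 'wrist_force': array([-0.0599, -0.5975, 12.0733]), 'finger_force': np.float64(5.937), 'width': np.float64(0.0014)}
```

View pics/4.png

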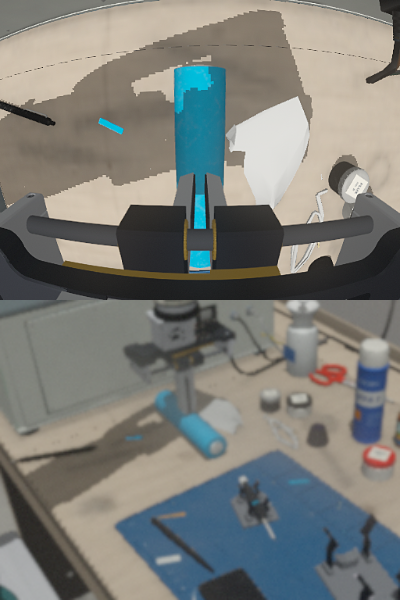

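```bash
python3 - <<'E'
from h import *
for n in("scene","top"):
    s=robot.snapshot(n);P=cloud(s);hsv=cv2.cvtColor(s["image"],cv2.COLOR_RGB2HSV)
    near=(abs(P[...,0]-.49)<.07)&(abs(P[...,1]-.22)<.14)
    blue=(hsv[...,0]>90)&(hsv[...,0]<112)&(hsv[...,1]>120)
    q=P[near&blue&(P[...,2]<.06)&(P[...,2]>.008)]
    print(n,"roll",len(q),cv2.minAreaRect(q[:,:2].astype(np.float32)),np.percentile(q[:,2],[2,50,98]))
    f=P[near&~blue&(abs(P[...,1]-.22)<.05)&(P[...,2]>.015)&(P[...,2]<.11)]
    for z in np.arange(.01,.11,.01):
        k=f[abs(f[:,2]-z)<.005]
        if len(k)>3: print(z.round(2),len(k),k[:,:2].min(0).round(3),k[:,:2].max(0).round(3))
E
```

```text
scene roll 289 ((0.485007643699646, 0.2154671549797058), (0.1862489879131317, 0.028524190187454224), 88.70108795166016) [0.02095836 0.03870877 0.04554316]
0.02 26 [0.472 0.173] [0.476 0.266]
0.03 36 [0.472 0.214] [0.48  0.265]
0.04 85 [0.478 0.174] [0.51 0.27]
0.05 24 [0.483 0.208] [0.505 0.262]
0.06 31 [0.481 0.21 ] [0.506 0.231]
0.07 35 [0.481 0.207] [0.507 0.227]
0.08 26 [0.48  0.208] [0.505 0.23 ]
0.09 36 [0.48  0.208] [0.506 0.23 ]
0.1 32 [0.48  0.208] [0.505 0.226]
top roll 843 ((0.49431371688842773, 0.22021551430225372), (0.18907423317432404, 0.04203588515520096), 87.79204559326172) [0.02291234 0.04022951 0.04587255]
0.02 6 [0.474 0.191] [0.516 0.231]
0.03 10 [0.515 0.194] [0.516 0.218]
0.05 8 [0.487 0.212] [0.503 0.214]
0.06 9 [0.483 0.211] [0.505 0.221]
0.07 4 [0.482 0.212] [0.483 0.228]
```

The shut fingers stand on top of the roll, so the real fingertips seem higher than the reported TCP. I'll lift, open, and measure the fingertips directly.

carry_out --steps '[[[0,0,-0.04],0,1],[[0,0,-0.08],0,1],[[0,0,-0.12],0,1],[[0,0,-0.12],0,1]]'

```text
time: 8.5
tool_pos: [0.4937, 0.221, 0.1267]
ee_rot: [3.134, -0.003, 1.533]
wrist_force: [0.2, 1.3, -0.4]
width: 0.0004
finger_force: 0.0
```

```bash
cat > tip.py <<'E'
from h import *
import sys
s=robot.snapshot("scene");P=cloud(s);o=robot.get_obs();T=o["tool_pos"];print(o["time"],T,o["width"],o["ee_rot"])
hsv=cv2.cvtColor(s["image"],cv2.COLOR_RGB2HSV);blue=(hsv[...,0]>90)&(hsv[...,0]<112)&(hsv[...,1]>120)
f=P[(abs(P[...,0]-T[0])<.08)&(abs(P[...,1]-T[1])<.03)&(P[...,2]>.055)&(P[...,2]<T[2]+.1)&~blue]
for z in np.arange(.06,T[2]+.1,.01):
    k=f[abs(f[:,2]-z)<.005]
    if len(k)>2: print(z.round(2),len(k),k[:,:2].min(0).round(3),k[:,:2].max(0).round(3))
p=s["R"]@T+s["t"];uv=(s["mtx"]@p)[:2]/p[2];print("TCP px",uv)
u,v=uv.astype(int);im=s["image"].copy();cv2.drawMarker(im,(u,v),(255,0,255),0,7,1)
c=im[max(0,v-60):v+60,max(0,u-80):u+80]
cv2.imwrite(f"pics/{sys.argv[1]}.png",cv2.resize(c,None,fx=5,fy=5,interpolation=0)[:,:,::-1])
E
python3 tip.py 5
```

```text
8.55 [0.49212788 0.22050132 0.12394245] 0.000548028384187733 [ 3.13812578e+00 -1.34608641e-03  1.53339638e+00]
0.17 21 [0.482 0.208] [0.503 0.231]
0.18 35 [0.48  0.206] [0.504 0.229]
0.19 35 [0.48  0.208] [0.506 0.224]
0.2 41 [0.479 0.208] [0.506 0.23 ]
0.21 36 [0.48  0.209] [0.504 0.226]
0.22 37 [0.48  0.207] [0.505 0.228]
TCP px [209.34391234 122.72363433]
```

View pics/5.png

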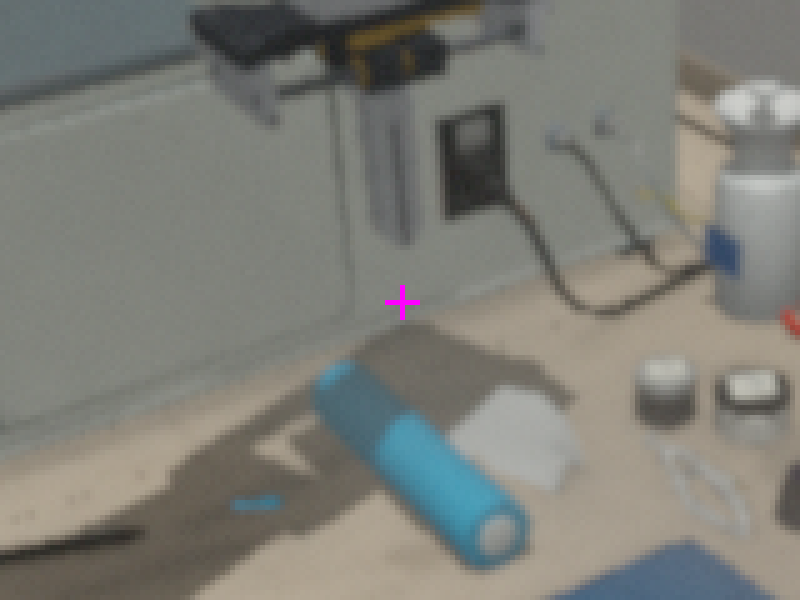

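The scene crop shows the closed fingertips ending at (405,243). The reported TCP projects to (403,302), about 4 cm lower, so the fingertips are about 40 mm above the reported TCP. I'll open and measure that offset more finely.

carry_out --steps '[[[0,0,0],0,-1],[[0,0,0],0,-1],[[0,0,0],0,-1],[[0,0,0],0,-1],[[0,0,0],0,-1],[[0,0,0],0,-1],[[0,0,0],0,-1],[[0,0,0],0,-1],[[0,0,0],0,-1],[[0,0,0],0,-1]]'

```text
time: 9.8
tool_pos: [0.4911, 0.2201, 0.1224]
ee_rot: [3.142, -0.0, 1.533]
wrist_force: [0.5, -0.4, -0.5]
width: 0.0934
finger_force: 0.0
```

```bash
python3 - <<'E'
from h import *
print("hold",robot.hold_point_z)
s=robot.snapshot("scene");P=cloud(s);o=robot.get_obs();T=o["tool_pos"];print(o["time"],T,o["width"])
g=robot.snapshot("top");
for n,s in(("scene",s),("top",g)):
    P=cloud(s);f=P[(abs(P[...,0]-T[0])<.075)&(abs(P[...,1]-T[1])<.03)&(P[...,2]>.07)&(P[...,2]<.3)]
    for sd in(-1,1):
        k=f[(f[:,0]-T[0])*sd>0.02]
        if len(k)>5:print(n,sd,len(k),"zlow",np.sort(k[:,2])[:8].round(4),"x",k[k[:,2]<.2][:,0].min(),k[k[:,2]<.2][:,0].max(),"y",k[k[:,2]<.2][:,1].min(),k[k[:,2]<.2][:,1].max())
E
```

```text
hold 0.0188
9.85 [0.49109294 0.22013741 0.12238029] 0.09328744640409511
scene -1 387 zlow [0.1597 0.1634 0.1641 0.1666 0.1671 0.1672 0.1693 0.1696] x 0.4310311236696885 0.4456872401948279 y 0.20837291563336466 0.2307424480507906
scene 1 443 zlow [0.1606 0.1617 0.163  0.1642 0.1646 0.1648 0.1657 0.1657] x 0.5360876885341305 0.5495192229168457 y 0.20484368468604147 0.2263400596630929
top -1 209 zlow [0.1614 0.1635 0.1661 0.1672 0.1673 0.1674 0.1684 0.1687] x 0.43288596667192647 0.44471527106246317 y 0.21269211870181232 0.21454494605093113
top 1 603 zlow [0.1585 0.1596 0.1597 0.1601 0.1609 0.1627 0.1647 0.1652] x 0.5383656005414349 0.5507044270650686 y 0.20827510044328396 0.22701109102981912
```

carry_out --steps '[[[0,0,0.05],0,-1],[[0,0,0.1],0,-1],[[0,0,0.13],0,-1],[[0,0,0.145],0,-1],[[0,0,0.152],0,-1],[[0,0,0.155],0,-1],[[0,0,0.155],0,-1]]'

```text
time: 10.78
tool_pos: [0.4921, 0.2205, -0.0315]
ee_rot: [3.14, -0.001, 1.533]
wrist_force: [-0.0, 0.2, 0.2]
width: 0.0942
finger_force: 0.0
```

carry_out --steps '[[[0,0,0],0,1],[[0,0,0],0,1],[[0,0,0],0,1],[[0,0,0],0,1],[[0,0,0],0,1],[[0,0,0],0,1],[[0,0,0],0,1],[[0,0,0],0,1]]'

```text
time: 11.78
tool_pos: [0.491, 0.2202, -0.0327]
ee_rot: [-3.141, -0.0, 1.533]
wrist_force: [-0.6, -0.4, -0.6]
width: 0.0435
finger_force: 30.0
```

carry_out --steps '[[[0,0,-0.02],0,1],[[0,0,-0.05],0,1],[[0,0,-0.09],0,1],[[0,0,-0.13],0,1],[[0,0,-0.15],0,1],[[0,0,-0.15],0,1]]'

```text
time: 12.52
tool_pos: [0.4924, 0.2206, 0.1193]
ee_rot: [3.137, -0.002, 1.533]
wrist_force: [0.2, 0.8, -1.8]
width: 0.0438
finger_force: 30.0
```

carry_out --steps '[[[-0.04,0.001,0],0,1],[[-0.09,0.002,0],0.2,1],[[-0.14,0.003,0],0.4,1],[[-0.19,0.004,0],0.6,1],[[-0.24,0.005,0],0.8,1],[[-0.29,0.006,0],1.0,1],[[-0.34,0.007,0],1.2,1],[[-0.39,0.007,0],1.2,1],[[-0.44,0.007,0],1.2,1],[[-0.47,0.007,0],1.2,1]]'

```text
time: 13.78
tool_pos: [0.479, -0.2515, 0.1149]
ee_rot: [-3.138, -0.001, 1.322]
wrist_force: [1.1, 0.2, 0.1]
width: 0.0435
finger_force: 30.0
```

carry_out --steps '[[[0,0,0],0,1],[[0,0,0],0,1],[[0,0,0],0,1]]'

```text
time: 14.15
tool_pos: [0.4805, -0.2484, 0.1169]
ee_rot: [-3.141, -0.001, 1.326]
wrist_force: [-0.4, 0.1, -1.6]
width: 0.0429
finger_force: 30.0
```

```bash
python3 - <<'E'
from h import *
t=robot.snapshot("scene");w=robot.snapshot("wrist");g=robot.snapshot("top");o=robot.get_obs();print(o["time"],o["tool_pos"],o["ee_rot"],o["width"])
cv2.imwrite("pics/6.png",np.hstack([cv2.resize(x["image"],(400,300))[:,:,::-1] for x in(t,w)]))
for n,s in(("scene",t),("top",g)):
    P=cloud(s);hsv=cv2.cvtColor(s["image"],cv2.COLOR_RGB2HSV)
    m=(hsv[...,0]>90)&(hsv[...,0]<112)&(hsv[...,1]>100)&(P[...,2]>.13)&(P[...,2]<.22)&(abs(P[...,0]-.48)<.1)&(abs(P[...,1]+.25)<.15)
    q=P[m]
    if len(q)>20:
        print(n,len(q),cv2.minAreaRect(q[:,:2].astype(np.float32)),np.percentile(q[:,2],[2,98]))
        d=np.array([.2445,.9697]);e=(q[:,:2]-[.4805,-.2495]);al=e@d;ac=e@[.9697,-.2445];print("along",np.percentile(al,[.5,99.5]),"across",np.percentile(ac,[1,99]),[np.percentile(q[(al>a)&(al<a+.04),2],95).round(4) for a in(-.09,-.05,.01,.05) if ((al>a)&(al<a+.04)).sum()>5])
E
```

```text
14.3 [ 0.48069939 -0.24883888  0.11744042] [ 3.14141370e+00 -1.41042845e-04  1.32541348e+00] 0.04337654399882974
scene 1159 ((0.46949782967567444, -0.26491332054138184), (0.15847353637218475, 0.04270755872130394), 80.19570922851562) [0.16083131 0.19454157]
along [-0.09557631  0.05761989] across [-0.02241127  0.01533777] [np.float64(0.194), np.float64(0.1941), np.float64(0.1942), np.float64(0.1911)]
top 1203 ((0.4805852472782135, -0.24676236510276794), (0.19170759618282318, 0.04244516044855118), 76.00169372558594) [0.17282275 0.19560505]
along [-0.0921871   0.09718134] across [-0.021337    0.01927518] [np.float64(0.1948), np.float64(0.1951), np.float64(0.195)]
```

View pics/6.png

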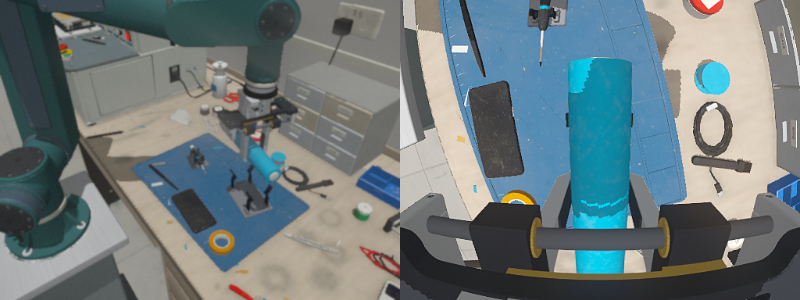

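The roll is held level and parallel to the holder. In the wrist view the jaw tips show symmetrically on both sides of it, at (568,120) and (632,120). Now the descent.

carry_out --steps '[[[0,0,0.04],0,1],[[0,0,0.075],0,1],[[0,0,0.09],0,1],[[0,0,0.095],0,1],[[0,0,0.1],0,1],[[0,0,0.1],0,1]]'

```text
time: 15.05
tool_pos: [0.4799, -0.2499, 0.0185]
ee_rot: [-3.141, 0.001, 1.324]
wrist_force: [-4.8, 1.8, 2.2]
width: 0.0435
finger_force: 30.0
```

carry_out --steps '[[[0,0,0.004],0,1],[[0,0,0.008],0,1],[[0,0,0.012],0,1],[[0,0,0.016],0,1]]'

```text
time: 15.55
tool_pos: [0.4824, -0.2513, 0.0045]
ee_rot: [3.136, 0.002, 1.324]
wrist_force: [-2.2, -0.1, 3.3]
width: 0.0434
finger_force: 30.0
```

carry_out --steps '[[[0,0,0.003],0,1],[[0,0,0.006],0,1],[[0,0,0.009],0,1],[[0,0,0.009],0,1]]'

```text
time: 16.05
tool_pos: [0.4798, -0.2493, -0.0076]
ee_rot: [-3.14, -0.001, 1.324]
wrist_force: [-3.9, 0.7, 3.6]
width: 0.0436
finger_force: 30.0
```

carry_out --steps '[[[0,0,0.001],0,1],[[0,0,0.002],0,1],[[0,0,0.002],0,1]]'

```text
time: 16.42
tool_pos: [0.4798, -0.2493, -0.0077]
ee_rot: [-3.14, -0.0, 1.324]
wrist_force: [-7.8, 4.5, 12.0]
width: 0.0434
finger_force: 30.0
```

The force rose with no further travel, so the roll is home. I'll ease off, release and retreat.

carry_out --steps '[[[0,0,-0.002],0,1],[[0,0,-0.0025],0,-1],[[0,0,-0.0025],0,-1],[[0,0,-0.0025],0,-1],[[0,0,-0.0025],0,-1],[[0,0,-0.0025],0,-1],[[0,0,-0.0025],0,-1],[[0,0,-0.0025],0,-1],[[0,0,-0.0025],0,-1],[[0,0,-0.0025],0,-1]]'

```text
time: 17.68
tool_pos: [0.4805, -0.2498, -0.0071]
ee_rot: [3.142, -0.0, 1.324]
wrist_force: [-0.1, 0.6, -0.2]
width: 0.0939
finger_force: 0.0
```

carry_out --steps '[[[0,0,-0.03],0,-1],[[0,0,-0.07],0,-1],[[0,0,-0.12],0,-1],[[0,0,-0.16],0,-1],[[0,0,-0.18],0,-1],[[0,0,-0.18],0,-1],[[0,0,-0.18],0,-1]]'

```text
time: 18.55
tool_pos: [0.4799, -0.2495, 0.1714]
ee_rot: [-3.14, -0.001, 1.324]
wrist_force: [-0.5, 0.6, -0.1]
width: 0.094
finger_force: 0.0
```

```bash
python3 - <<'E'
from h import *
t=robot.snapshot("scene");g=robot.snapshot("top");o=robot.get_obs();print(o["time"],o["tool_pos"],o["width"],o["wrist_force"])
cv2.imwrite("pics/7.png",cv2.resize(t["image"][160:300,240:430],None,fx=4,fy=4)[:,:,::-1])
for n,s in(("scene",t),("top",g)):
    P=cloud(s);hsv=cv2.cvtColor(s["image"],cv2.COLOR_RGB2HSV)
    m=(hsv[...,0]>90)&(hsv[...,0]<112)&(hsv[...,1]>100)&(P[...,2]>.03)&(P[...,2]<.12)&(abs(P[...,0]-.48)<.1)&(abs(P[...,1]+.25)<.15)
    q=P[m];e=q[:,:2]-[.4805,-.2495];al=e@[.2445,.9697];ac=e@[.9697,-.2445]
    print(n,len(q),"along",np.percentile(al,[.5,99.5]),"across",np.percentile(ac,[1,99]),"ztop",[(a,np.percentile(q[(al>a)&(al<a+.04),2],97).round(4)) for a in(-.09,-.03,.01,.05) if ((al>a)&(al<a+.04)).sum()>5])
E
```

```text
18.65 [ 0.47968401 -0.24926229  0.17088014] 0.09395918218804403 [ 0.42059384  0.34262068 -1.02896155]
scene 1626 along [-0.09615302  0.09287789] across [-0.03580037  0.02765139] ztop [(-0.09, np.float64(0.0787)), (-0.03, np.float64(0.0699)), (0.01, np.float64(0.0838)), (0.05, np.float64(0.0705))]
top 985 along [-0.01070867  0.09620567] across [-0.02203964  0.01995629] ztop [(-0.03, np.float64(0.0704)), (0.01, np.float64(0.0713)), (0.05, np.float64(0.0704))]
```

View pics/7.png

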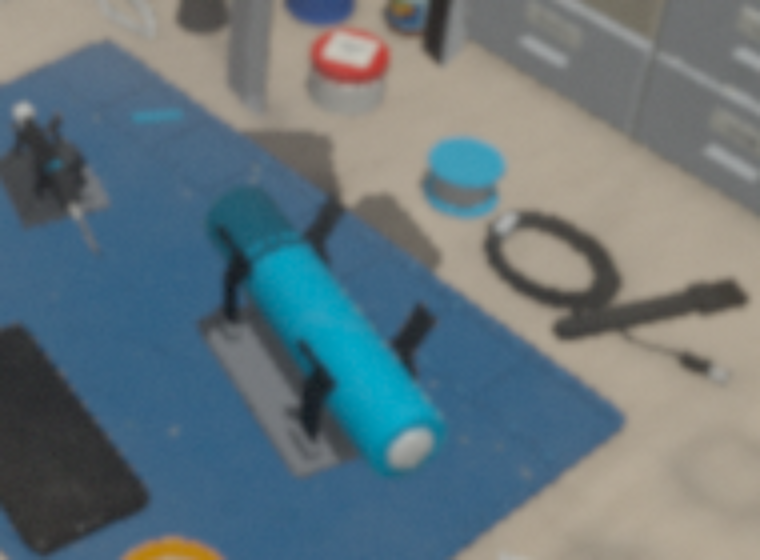

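The crop shows the roll seated between both pairs of jaws, from (245,215) to (410,445). Its top is at about 0.070 m (0.069 expected), level and centred within 2 mm, and the gripper is clear above.

```bash
python3 -c "
from bench import robot
print(robot.close_job())"
```

```text
the job is handed in; nothing more can be done
None
```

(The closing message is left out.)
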